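# Tip the bit case onto its back in its taped place

### The job

Get the bit case, the one with the window that stands before the white corner marks, ready for work: push it along the mat, still standing, until its back edge has crossed in between the marks, then push it over backwards with a fingertip high on its window side, so that it falls on its back, window up, wholly inside the four marks. Only push it with gentle fingers, never grip or lift it, and leave everything else on the bench where it is.

Things in the scene. Friction and masses are not known exactly. Their poses are not given: they have to be found in the camera images.
- bit_case: the wanted bit case: moulded orange case standing on the mat, 42 mm deep (own x) x 80 mm wide (own y) x 110 mm high (own z), 0.2 to 0.4 kg. Its front (own -x) is a clear hard window, flush with the frame, over three rows of steel bits; its back (own +x) is flat. Origin: centre of the underside. It starts in front of the taped place, its window turned away from the place
- case_middle (a point): centre of the bit case, 55 mm above its underside, also its centre of mass. Friction on the mat is 0.5 to 0.7: pushed on the window side lower than 20 mm above the mat the case slides upright (1 to 3 N); pushed higher than 80 mm it tips over its back bottom edge, balances at 0.37 rad and then falls on its back, reaching 110 mm beyond that edge
- heel_left (a point): bottom back corner of the bit case on its own +y side; the two heels are the ends of the edge it tips over
- heel_right (a point): bottom back corner of the bit case on its own -y side
- head_left (a point): top back corner of the bit case on its own +y side, 110 mm above heel_left while it stands
- head_right (a point): top back corner of the bit case on its own -y side
- zone: the taped place: four flat white L-shaped corner marks (tape 12 mm wide) around a clear rectangle 150 mm (own x) x 130 mm (own y). Origin: its centre, on top of the black mat (z = 0.004). Own +x is the way the case is to fall. The case starts on its -x side, its back edge 20 to 55 mm short of the clear rectangle, up to 15 mm off its middle line and 0.15 rad askew
- shut_case: shut drill cassette of the same orange plastic, standing: no window, ribbed on both faces, black hinge barrel along its top, lower and wider than the bit case (32 mm deep x 100 mm wide x 88 mm high). Bystander, loose; origin centre of the underside
- tape_measure: tape measure standing on its foot, about 78 x 40 x 72 mm high. Bystander, loose; origin centre of the underside
- grease_tin: round closed tin, 66 mm across, 75 mm high. Bystander, loose; origin centre of the underside
- big_nut: steel hexagon nut lying flat, 36 mm across flats, 20 mm high. Bystander, loose; origin centre of the underside
- flange_bolt: steel hexagon bolt standing on its head: head 30 mm across flats, 75 mm high in all. Bystander, loose; origin centre of the underside
- packing_ring: dark ring lying flat, 84 mm outside, 58 mm inside, 10 mm high. Bystander, loose; origin centre of the underside
- wrench: steel wrench lying flat on the right, 200 mm long. Bystander, loose; origin near its middle
- screwdriver: screwdriver with orange handle lying on the left, 200 mm long. Bystander, loose; origin near its middle
Mind the look-alikes: they are no part of the job. What is shaped like the bit_case but turquoise or yellow is not meant.

How it is judged:
By the outcome, as a careful person would: the job done as asked, in the order asked, and still so for the second after the job is handed in, with the robot touching nothing.
It also fails if it takes over 38 s, if anything falls off the work surface, if the arm or the gripper's body presses on something with over 40 N, if the wrist force passes 120 N, or if a joint passes its speed limit or range.

### The arm

A 6-joint arm with a two-finger parallel gripper is mounted at the origin on the work surface. World frame = base frame: x ahead of the robot, y to its left, z up, the work surface at z = 0. Lengths are in mm, angles in rad, forces in N, time in s.
With the tool pointing down it reaches from about 375 to 925 mm from the base axis. Payload 5.7 kg.
Tool frame: the origin (TCP) lies on the centre line of the jaws, within the pads' length; the fingertips stand 25 mm ahead of it and the grasp point (between the pads) lies 6 mm ahead of it (robot.tips_ahead is the z of the fingertips in the tool frame, in mm); z points along the fingers, y is the direction in which the jaws open and shut (so a half turn about z gives the same grasp; the last joint's range is limited). The gripper opens to 85 mm and grips with 20 to 120 N. Pads are 22 mm wide; open, the fingers measure 114 mm over their backs; the gripper's body (76 mm by 85 mm) begins 54 mm behind the grasp point. The pads swing forward as they close: fully open they stand 13 mm farther back than shut.
Start: joints at [1.126, 0.359, 1.51, -0, 1.272, -0.115], TCP at [194.305, 567.637, 256.267] pointing down, gripper open.
Joint ranges: [-2.97, 2.97], [-1.01, 2.36], [0.21, 2.38], [-0.96, 4.11], [0.2, 2.71], [-2.98, 2.98]. Speed limits (rad/s): [2.39, 2.39, 3.14, 3.14, 3.14, 3.14].

### API

Orientations are given as a unit quaternion [x, y, z, w].
In Python, from station import robot gives the robot as it stands.
- The arm moves only by the tool arm_command, never from a script. Its argument "deltas" is a list of rows, each an object with "offset": the shift along the tool's x, y, z in mm, a list of three; "spin": the turn about the tool's z in degrees; "gripper": the opening in per cent of the stroke, from 0 (shut) to 100 (fully open). In form: [{"offset": [tx, ty, tz], "spin": spin, "gripper": gripper}, ...]. A call has 1 to 10 rows; each row shifts and turns the pose as measured when the row begins, along the tool's axes as they then stand; what a row does not reach is not made up. A row lasts 1/8 s, in which the tool goes at most 62.5 mm and 10.7 degrees, less where a joint would pass 70% of its speed; a pose out of reach is approached as far as the arm can. A call with a gripper value outside its range is refused whole. The fingers move at their own pace and stop on an object; the grip force is fixed at half the most. Time passes only in rows, so rows that do not move let the fingers close. It gives the time, the measured TCP pose, the force and the opening at its end, in the units of the state.
- robot.state(): the state, without advancing time (a new reading comes with each control period).
- robot.capture(name): name is "scene" or "top" or "wrist"; returns a dict with "image" (384x512x3 uint8, blue, green, red), "K" (3x3 intrinsics, pixels), "R" (3x3) and "t" (3): a world point X has camera coordinates R X + t; the wrist camera has in their place "T_tool_cam" (4x4, takes a point from camera to tool coordinates, whose origin is the TCP and whose axes are the flange's). Camera axes: x right, y down, z forward; pixel columns grow to the right and rows downward; lengths in mm; the calibration is good to about 2 mm. A picture is of the moment at which its call begins: read the wrist's pose just before it. There is no depth.
- robot.sign_off(): hands the job in, once; it reports no verdict.
The state is a dict: "clock": time; "joints": joint angles; "dq": joint speeds; "effort": joint torques, N m; "tool_pos": TCP position; "ee_rot": TCP orientation; "contact_force": force on the tool from outside, world axes, zero at the start; "torque": the same for the moment, N m; "finger_gap": finger opening in mm.
Only numpy, scipy, OpenCV 4.12 (cv2) and the standard library are available. Lean on these libraries where they do the work, as an engineer would, in place of code of your own. Each camera call takes 0.05 s, during which the arm holds its last target. There are 200 camera calls.

## Working session

There is one attempt and no reset: what is moved stays moved. The work goes in short steps, Python scripts to look and compute and a tool call to move; the robot and the scene stay as the last step left them, time stands still between calls to the robot, and variables do not carry over. Pictures are saved under pics/ and viewed, about 8 in all and at most 12, crops included, and the job is handed in when it is done.

Besides the shell and the picture viewer there is one more tool, called after "Emit:" by a JSON object that holds its "op" and its "data". arm_command: Moves the arm, as the interface text tells. Its arguments: {"type":"object","properties":{"deltas":{"type":"array","items":{"type":"object","properties":{"offset":{"type":"array","items":{"type":"number"}},"spin":{"type":"number"},"gripper":{"type":"number"}}}}},"required":["deltas"]}

```bash
mkdir -p pics
python3 - <<'E'
from station import robot
import cv2,numpy as np
print(robot.state())
for n in("scene","top"):
    c=robot.capture(n); cv2.imwrite(f"pics/{n}0.png",c["image"]); np.savez(f"{n}0.npz",**c)
    print(n,c["K"],c["R"],c["t"])
a=cv2.imread("pics/scene0.png");b=cv2.imread("pics/top0.png")
cv2.imwrite("pics/s.png",cv2.resize(a,(800,600)));cv2.imwrite("pics/t.png",cv2.resize(b,(800,600)))
E
```

```text
{'clock': 0.0, 'joints': array([ 1.12589867e+00,  3.59476440e-01,  1.51147362e+00,  2.22890970e-05,
        1.27249858e+00, -1.15110914e-01]), 'dq': array([-1.94167054e-03,  2.89295410e-05,  1.22970164e-03, -9.12019800e-04,
        2.22153345e-03,  4.28563482e-04]), 'effort': array([-7.28359064e-04, -5.27624345e+01, -2.78625029e+01, -1.99368928e-04,
        1.34273295e-02,  1.28535066e-05]), 'tool_pos': array([194.02725757, 567.06921713, 255.45488102]), 'ee_rot': array([ 1.64150318e-01,  9.86434900e-01, -8.88911291e-04, -2.66695304e-04]), 'contact_force': array([ 0.06933219,  0.67525136, -0.50033571]), 'torque': array([0.00438036, 0.03496697, 0.0475254 ]), 'finger_gap': 85.35523086320487}
scene [[412.40424888   0.         250.66299173]
 [  0.         412.40424888 201.61028363]
 [  0.           0.           1.        ]] [[-0.16428209  0.98628162 -0.01612335]
 [ 0.63014335  0.0923577  -0.77096655]
 [-0.75890102 -0.13681602 -0.63667152]] [  64.83605169 -220.91348301 1500.28327173]
top [[459.05318742   0.         248.03932561]
 [  0.         459.05318742 194.60388071]
 [  0.           0.           1.        ]] [[ 0.11671797 -0.99316005  0.00316646]
 [-0.96973546 -0.11465235 -0.21556431]
 [ 0.2144529   0.0220896  -0.97648451]] [ -52.02795403  504.31443909 1268.98315909]
```

View pics/s.png

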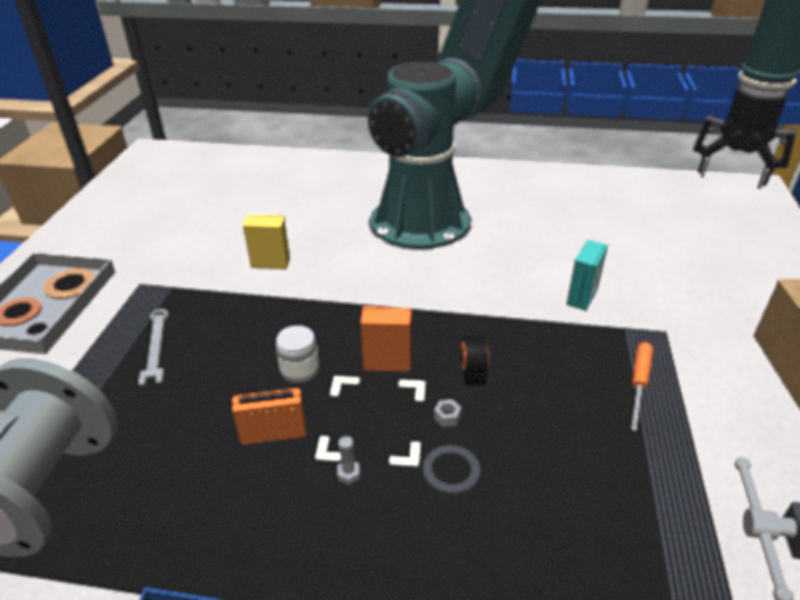

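View pics/t.png

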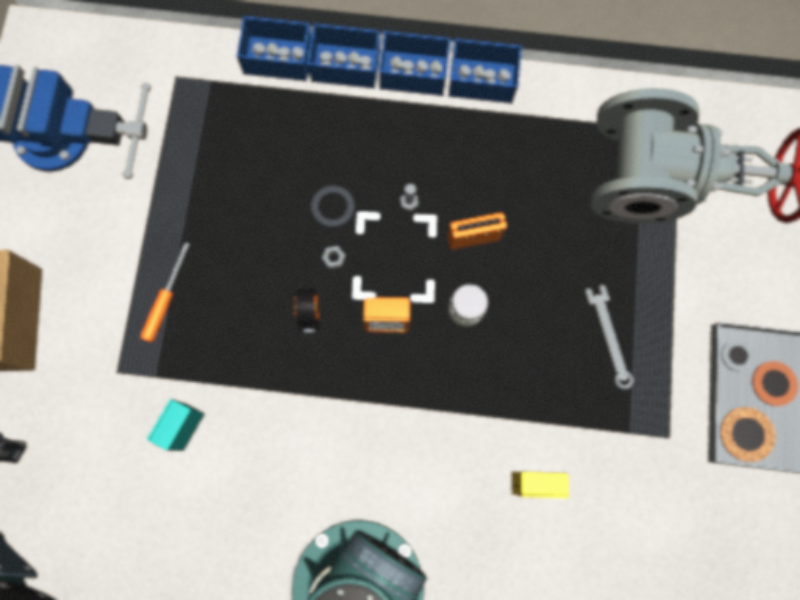

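The orange case with the grille side toward the robot stands just before the white marks. In the 800 px views it is at (387,312) in top and (386,338) in scene, with the tape measure to its left and the tin to its right. Next I measure it and check the shape of the open gripper.

```bash
cat > h.py <<'E'
import cv2,numpy as np
def load(n): return dict(np.load(n))
def ray(c,uv,z):
    uv=np.atleast_2d(np.asarray(uv,float)); d=np.c_[uv,np.ones(len(uv))]@np.linalg.inv(c["K"]).T@c["R"]
    o=-c["R"].T@c["t"]; return o+d*((z-o[2])/d[:,2])[:,None]
def proj(c,X):
    p=(np.atleast_2d(X)@c["R"].T+c["t"])@c["K"].T; return p[:,:2]/p[:,2:]
def white(c,roi):
    m=cv2.inRange(cv2.cvtColor(c["image"],cv2.COLOR_BGR2HSV),(0,0,150),(180,60,255)); k=np.zeros_like(m); u0,v0,u1,v1=roi; k[v0:v1,u0:u1]=m[v0:v1,u0:u1]; return k
E
python3 - <<'E'
from h import *
from station import robot
print("tips",robot.tips_ahead)
c=load("top0.npz"); f=512/800
# marks
m=white(c,(215,128,290,198))
n,l,s,ce=cv2.connectedComponentsWithStats(m)
for i in range(1,n):
    if s[i,4]>30:
        pts=np.argwhere(l==i)[:,::-1]; w=ray(c,pts,4)[:,:2]
        print("mark",s[i],"world min/max",w.min(0).round(),w.max(0).round(), cv2.minAreaRect(w.astype(np.float32)))
hsv=cv2.cvtColor(c["image"],cv2.COLOR_BGR2HSV)
o=cv2.inRange(hsv,(5,120,190),(25,255,255)); 
n,l,s,ce=cv2.connectedComponentsWithStats(o)
for i in range(1,n):
    if s[i,4]>60:
        pts=np.argwhere(l==i)[:,::-1]; w=ray(c,pts,114)[:,:2].astype(np.float32)
        print("orange top",s[i],ce[i], cv2.minAreaRect(w), cv2.boxPoints(cv2.minAreaRect(w)).round(1).tolist())
s=load("scene0.npz"); hs=cv2.cvtColor(s["image"],cv2.COLOR_BGR2HSV)
o=cv2.inRange(hs,(3,140,60),(22,255,255)); n,l,st,ce=cv2.connectedComponentsWithStats(o)
for i in range(1,n):
    if st[i,4]>150:
        cn=cv2.findContours((l==i).astype(np.uint8),0,1)[0][0]; ap=cv2.approxPolyDP(cn,3,True)[:,0]
        print("scene orange",st[i],ap.tolist(),"z4:",ray(s,ap,4)[:,:2].round().tolist(),"z114",ray(s,ap,114)[:,:2].round().tolist())
a=cv2.resize(s["image"][50:140,420:512],None,fx=4,fy=4,interpolation=3)
b=cv2.resize(c["image"][120:220,180:330],None,fx=4,fy=4,interpolation=3)
w=robot.capture("wrist"); np.savez("w0.npz",**w); print(w["T_tool_cam"],w["K"])
cv2.imwrite("pics/crop1.png",np.hstack([a[:360],cv2.resize(b,(432,288)) if 0 else np.pad(cv2.resize(b,(430,287)),((0,73),(0,0),(0,0)))]))
E
```

```text
tips 25.0
mark [228 135  15  15 124] world min/max [653.  47.] [701.  91.] ((678.1073608398438, 67.75479125976562), (45.24796676635742, 43.16434097290039), 6.865139007568359)
mark [265 137  15  15 127] world min/max [664. -69.] [709. -23.] ((685.0978393554688, -46.199337005615234), (45.16812515258789, 43.174041748046875), 6.761452674865723)
mark [225 177  16  15 119] world min/max [522.  35.] [566.  81.] ((545.2374267578125, 58.79637145996094), (43.42438888549805, 45.17922592163086), 6.7500128746032715)
mark [262 179  16  15 131] world min/max [529. -77.] [576. -31.] ((552.1824340820312, -52.66073989868164), (43.35466384887695, 45.57644271850586), 6.74302864074707)
orange top [289 137  35  15 241] [305.87551867 144.16182573] ((658.5646362304688, -139.44940185546875), (29.969717025756836, 96.8218994140625), 18.578413009643555) [[628.9000244140625, -98.30000305175781], [659.7999877929688, -190.10000610351562], [688.2000122070312, -180.60000610351562], [657.2999877929688, -88.80000305175781]]
orange top [ 90 185  19  33 262] [ 99.39694656 201.52290076] ((428.1710205078125, 408.003936767
[... 1940 characters left out ...]
] z114 [[495.0, 418.0], [505.0, 403.0], [595.0, 386.0], [589.0, 406.0]]
scene orange [ 148  248   48   36 1311] [[192, 249], [149, 253], [154, 283], [193, 279]] z4: [[571.0, -127.0], [602.0, -234.0], [695.0, -187.0], [669.0, -97.0]] z114 [[672.0, -86.0], [698.0, -178.0], [778.0, -138.0], [756.0, -60.0]]
[[ 1.38754569e-03 -9.63923265e-01 -2.66176661e-01  6.80723059e+01]
 [ 9.99998981e-01  1.24851574e-03  6.91536639e-04  5.39014439e-01]
 [-3.34262505e-04 -2.66177349e-01  9.63924015e-01 -1.17274933e+02]
 [ 0.00000000e+00  0.00000000e+00  0.00000000e+00  1.00000000e+00]] [[283.98440063   0.         255.5506059 ]
 [  0.         283.98440063 191.07101855]
 [  0.           0.           1.        ]]
```

View pics/crop1.png

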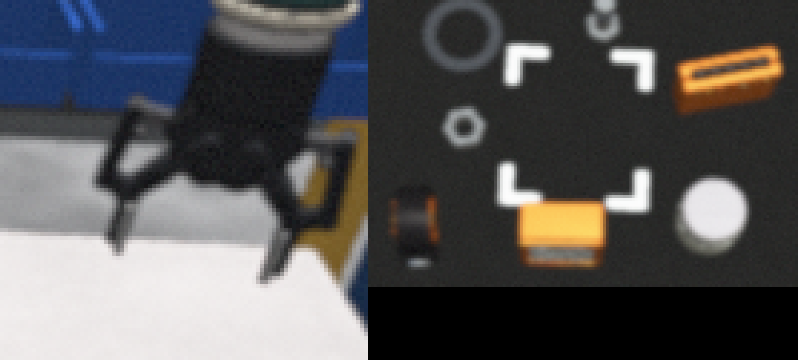

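The crop shows the open gripper with knuckles bulging outside the pads, which matters for a low push. I'll measure that profile in the tool's y-z plane.

Run:
```python
from h import *
s=load("scene0.npz")
p=np.array([194.,567.,255.5]); y=np.array([.324,.946,0]); x=np.array([-.946,.324,0])
pts=dict(Lkn=(97,180),Ltip_out=(116,250),Lup=(130,97),Ltipin=(122,252),Lfinger_top=(112,195),Rup=(353,130),Rkn=(335,222),Rtip=(265,282),Rfo=(296,226),bodyL=(185,185),bodyR=(300,165),bodyLt=(210,40),bodyRt=(335,50))
o=-s["R"].T@s["t"]
for k,(u,v) in pts.items():
    uv=np.array([420+u/4-.4,50+v/4-.4,1]); d=s["R"].T@np.linalg.inv(s["K"])@uv
    X=o+d*((p-o)@x)/(d@x); q=X-p
    print(k,"y %.0f z %.0f"%(q@y,-q[2]))
```

```text
Lkn y -72 z -34
Ltip_out y -47 z 13
Lup y -68 z -93
Ltipin y -43 z 13
Lfinger_top y -60 z -25
Rup y 63 z -95
Rkn y 73 z -35
Rtip y 47 z 15
Rfo y 52 z -27
bodyL y -19 z -41
bodyR y 42 z -67
bodyLt y -32 z -136
bodyRt y 37 z -141
```

```bash
cat >> h.py <<'E'
def axes(st):
    from scipy.spatial.transform import Rotation as Ro
    return Ro.from_quat(st["ee_rot"]).as_matrix()
def rows(p,az,way):
    """way: list of (world xyz, y-azimuth deg) -> tool offsets, spins"""
    out=[]
    for q,a in way:
        d=np.subtract(q,p); t=np.radians(az); y=np.array([np.cos(t),np.sin(t)]); x=np.array([-y[1],y[0]])
        out.append(([round(float(d[:2]@x)),round(float(d[:2]@y)),round(float(-d[2]))],round(az-a,1))); p,az=q,a
    return out
E
python3 - <<'E'
from h import *
c=load("top0.npz"); im=c["image"]
b=im[180:225,225:272]; g=cv2.cvtColor(b,cv2.COLOR_BGR2HSV)[:,:,2].astype(float)
# subpixel back-top edge: column-wise half-level crossing of V over top face
pts=[]
for u in range(237,258):
    col=im[184:200,u,2].astype(float); th=(col[:3].min()+col[-4:].max())/2
    i=np.argmax(col>th); 
    if i>0: pts.append((u,184+i-1+(th-col[i-1])/(col[i]-col[i-1])))
w=ray(c,pts,114)[:,:2]; k=np.polyfit(w[:,1],w[:,0],1); print("back top edge: x=%.3f*y+%.1f rms %.2f yaw %.2f deg"%(k[0],k[1],np.std(w[:,0]-np.polyval(k,w[:,1])),np.degrees(np.arctan(-k[0]))))
s=load("scene0.npz"); im=s["image"]; pts=[]
for u in range(236,259):
    col=im[228:246,u,2].astype(float); th=(col[:4].max()+col[-4:].min())/2
    i=np.argmax(col<th); pts.append((u,228+i-1+(col[i-1]-th)/(col[i-1]-col[i])))
w=ray(s,pts,4)[:,:2]; k=np.polyfit(w[:,1],w[:,0],1); print("heel edge: x=%.3f*y+%.1f rms %.2f yaw %.2f"%(k[0],k[1],np.std(w[:,0]-np.polyval(k,w[:,1])),np.degrees(np.arctan(-k[0]))))
# zone from scene: marks
m=white(s,(195,235,280,302)); n,l,st,ce=cv2.connectedComponentsWithStats(m)
for i in range(1,n):
    if st[i,4]>40:
        q=np.argwhere(l==i)[:,::-1]; ww=ray(s,q,4)[:,:2]; print("mark scene",st[i],ww.min(0).round(),ww.max(0).round())
N=11; P0=np.array([194,567,255.]); W=np.array([[194+ (380-194)*min(1,1.3*i/N),567-(559)*i/N,255-45*i/N] for i in range(1,N+1)])
for r in rows(P0,71,[(W[i],max(3,71-6.2*(i+1))) for i in range(N)]): print(r)
E
```

```text
back top edge: x=0.023*y+508.8 rms 2.20 yaw -1.31 deg
heel edge: x=-0.176*y+506.5 rms 1.21 yaw 9.97
mark scene [211 240  19  14 125] [528. -79.] [577. -34.]
mark scene [255 243  17  14 132] [519.  34.] [566.  81.]
mark scene [202 279  16  16 153] [663. -69.] [707. -29.]
mark scene [217 280   8   6  42] [660. -37.] [677. -19.]
mark scene [249 283  20  15 169] [653.  45.] [699.  89.]
([-37, -41, 4], 6.2)
([-42, -37, 4], 6.2)
([-45, -32, 4], 6.2)
([-48, -27, 4], 6.2)
([-51, -21, 4], 6.2)
([-53, -16, 4], 6.2)
([-54, -10, 4], 6.2)
([-55, -4, 4], 6.2)
([-51, -9, 4], 6.2)
([-49, -13, 4], 6.2)
([-50, -8, 4], 6.0)
```

Emit:
{"op": "arm_command", "data": {"deltas": [{"offset":[-37,-41,4],"spin":6,"gripper":100},{"offset":[-42,-37,4],"spin":6,"gripper":100},{"offset":[-45,-32,4],"spin":6,"gripper":100},{"offset":[-48,-27,4],"spin":6,"gripper":100},{"offset":[-51,-21,4],"spin":6,"gripper":100},{"offset":[-53,-16,4],"spin":6,"gripper":100},{"offset":[-54,-10,4],"spin":6,"gripper":100},{"offset":[-55,-4,4],"spin":6,"gripper":100},{"offset":[-51,-9,4],"spin":6,"gripper":100},{"offset":[-49,-9,4],"spin":6,"gripper":100}]}}

```text
clock: 1.4
tool_pos: [392.0, 50.3, 214.1]
ee_rot: [0.646, 0.764, 0.002, 0.002]
contact_force: [0.5, -0.5, -0.1]
finger_gap: 85.2
```

Run:
```python
from h import *
from station import robot
st=robot.state(); w=robot.capture("wrist"); np.savez("w1.npz",pos=st["tool_pos"],rot=st["ee_rot"],**w)
cv2.imwrite("pics/w1.png",w["image"]); print(st["tool_pos"],axes(st).round(3).tolist())
```

```text
[392.03548685  50.33703309 214.11376798] [[-0.166, 0.986, 0.005], [0.986, 0.166, 0.001], [0.0, 0.005, -1.0]]
```

View pics/w1.png

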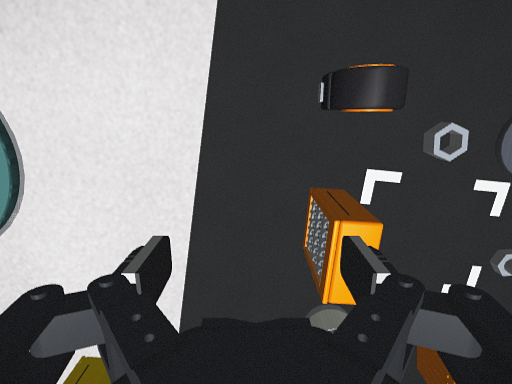

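The wrist view shows the case from its +y side, window and bits at left. Its near top corners are at about (331,222) window side and (382,222) back side, with the bottom corners at about (310,188) and (345,190), and the far window top corner at (327,304). I'll turn these into a pose.

```bash
cat >> h.py <<'E'
def wcam(n):
    """wrist npz -> camera dict with world R,t"""
    from scipy.spatial.transform import Rotation as Ro
    w=load(n); T=np.eye(4); T[:3,:3]=Ro.from_quat(w["rot"]).as_matrix(); T[:3,3]=w["pos"]
    M=np.linalg.inv(T@w["T_tool_cam"]); w["R"]=M[:3,:3]; w["t"]=M[:3,3]; return w
E
python3 - <<'E'
from h import *
c=wcam("w1.npz"); hsv=cv2.cvtColor(c["image"],cv2.COLOR_BGR2HSV)
top=cv2.inRange(hsv,(10,200,200),(25,255,255)); top[:, :300]=0; top[:180]=0; top[310:]=0; top[:,400:]=0
cn=max(cv2.findContours(top,0,1)[0],key=cv2.contourArea); ap=cv2.approxPolyDP(cn,3,True)[:,0]
print(ap.tolist()); print(ray(c,ap,114)[:,:2].round(1).tolist())
x,y,w,h=cv2.boundingRect(cn)
# window-side edge
L=[(np.flatnonzero(top[v])[0]-.5,v) for v in range(y+8,y+h-8,2)]; W=ray(c,L,114)[:,:2]
k=np.polyfit(W[:,1],W[:,0],1); r=W[:,0]-np.polyval(k,W[:,1]); g=abs(r)<2; k=np.polyfit(W[g,1],W[g,0],1)
print("window top edge x=%.3f y+%.1f rms %.2f yaw %.2f"%(*k,np.std(r[g]),np.degrees(np.arctan(-k[0]))))
print("mark px->", ray(c,[(362,204),(369,170),(402,172),(402,181),(380,184),(373,203)],4)[:,:2].round().tolist())
print("bottom corners",ray(c,[(310,188),(345,190)],4)[:,:2].round(1).tolist())
# finger tool-frame: rays onto tool z planes
T=c["T_tool_cam"]
def tool(uv,z):
    d=T[:3,:3]@np.linalg.inv(c["K"])@np.array([*uv,1]); o=T[:3,3]; return (o+d*(z-o[2])/d[2]).round(0)
for uv,z in [((343,237),12),((365,237),12),((388,264),0),((410,285),-35),((455,290),-35),((470,287),-45)]: print(uv,tool(uv,z))
E
```

```text
[[335, 221], [322, 302], [355, 304], [339, 272], [341, 233], [358, 234], [368, 245], [378, 248], [382, 225]]
[[459.4, 44.3], [466.5, -32.7], [496.1, -29.9], [474.1, -0.9], [466.8, 34.8], [481.0, 36.2], [491.9, 27.9], [501.0, 26.6], [498.4, 47.3]]
window top edge x=-0.100 y+463.0 rms 0.98 yaw 5.73
mark px-> [[527.0, 34.0], [524.0, 76.0], [563.0, 80.0], [566.0, 70.0], [541.0, 62.0], [539.0, 38.0]]
bottom corners [[459.9, 43.2], [501.8, 47.8]]
(343, 237) [ 9. 43. 12.]
(365, 237) [ 9. 54. 12.]
(388, 264) [ 1. 61.  0.]
(410, 285) [ 13.  51. -35.]
(455, 290) [ 12.  66. -35.]
(470, 287) [ 19.  62. -45.]
```

Emit:
{"op": "arm_command", "data": {"deltas": [{"offset":[-47,-18,0],"spin":4.5,"gripper":100},{"offset":[0,0,0],"spin":0,"gripper":100},{"offset":[0,0,50],"spin":0,"gripper":100}]}}

```text
clock: 1.82
tool_pos: [386.3, -7.7, 165.7]
ee_rot: [0.68, 0.733, 0.003, 0.007]
contact_force: [1.6, 1.1, -0.8]
finger_gap: 85.8
```

Emit:
{"op": "arm_command", "data": {"deltas": [{"offset":[8,-4,40],"spin":-1,"gripper":100},{"offset":[0,0,50],"spin":0,"gripper":100},{"offset":[0,0,35],"spin":0,"gripper":100},{"offset":[0,0,10],"spin":0,"gripper":100}]}}

```text
clock: 2.33
tool_pos: [383.9, 3.0, 26.1]
ee_rot: [0.672, 0.741, 0.004, 0.007]
contact_force: [-0.6, -0.1, -0.1]
finger_gap: 85.0
```

Emit:
{"op": "arm_command", "data": {"deltas": [{"offset":[0,0,5],"spin":0,"gripper":100},{"offset":[0,4,0],"spin":0,"gripper":100},{"offset":[0,3,0],"spin":0,"gripper":100},{"offset":[0,3,0],"spin":0,"gripper":100},{"offset":[0,0,0],"spin":0,"gripper":100}]}}

```text
clock: 2.95
tool_pos: [396.8, 4.7, 23.8]
ee_rot: [0.671, 0.742, 0.005, 0.008]
contact_force: [-0.3, -0.3, -0.1]
finger_gap: 85.7
```

Run:
```python
from h import *
from station import robot
for i in range(1):
    st=robot.state(); w=robot.capture("wrist"); np.savez("w2.npz",pos=st["tool_pos"],rot=st["ee_rot"],**w)
    print(st["contact_force"],st["tool_pos"],axes(st).round(3).tolist())
s=robot.capture("scene"); np.savez("scene1.npz",**s)
a=cv2.resize(s["image"][170:260,190:310],None,fx=3.2,fy=3.2,interpolation=3)
o=np.zeros((384,512+a.shape[1],3),np.uint8); o[:,:512]=w["image"]; o[:a.shape[0],512:]=a; cv2.imwrite("pics/w2.png",cv2.resize(o,(800,int(384*800/o.shape[1]))))
```

```text
[-0.33047978 -0.31817304 -0.14571673] [396.78687164   4.69680525  23.77700357] [[-0.1, 0.995, 0.019], [0.995, 0.1, -0.004], [-0.006, 0.019, -1.0]]
```

View pics/w2.png

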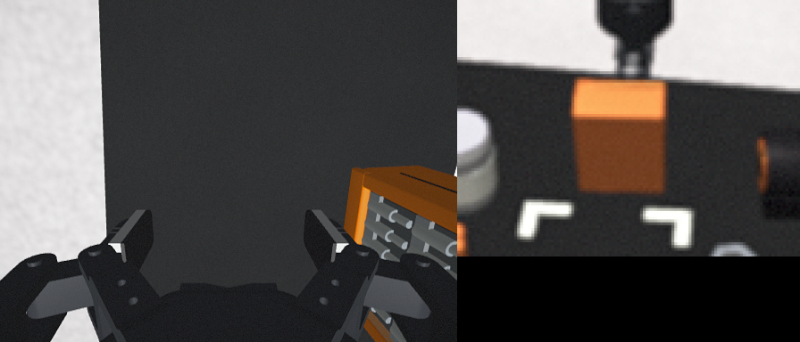

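Run:
```python
from h import *
for n in("scene0.npz","scene1.npz"):
    s=load(n)["image"][:,:,2].astype(float); col=s[185:245,240:256].mean(1); g=np.diff(col)
    print(n,col.round().astype(int).tolist())
```

```text
scene0.npz [238, 238, 238, 238, 239, 239, 239, 239, 239, 233, 213, 212, 232, 249, 252, 252, 251, 251, 251, 252, 253, 249, 199, 137, 125, 127, 128, 128, 128, 127, 128, 128, 127, 127, 127, 127, 127, 127, 127, 127, 126, 127, 127, 128, 127, 127, 127, 127, 127, 128, 129, 119, 84, 49, 40, 39, 40, 44, 46, 52]
scene1.npz [111, 109, 108, 116, 126, 131, 135, 137, 151, 161, 125, 68, 77, 173, 237, 240, 248, 252, 252, 252, 251, 251, 252, 252, 253, 247, 192, 128, 114, 116, 116, 117, 117, 117, 117, 117, 116, 117, 116, 115, 116, 115, 116, 116, 116, 116, 115, 116, 116, 117, 117, 109, 79, 49, 40, 40, 41, 43, 48, 52]
```

The heel row is unchanged but the top back edge dropped about 4 px. The knuckle is touching and tilting the case slightly (about 0.1 rad), so the backs of the open fingers can't do the low push. I back off first and then look for another contact.

Emit:
{"op": "arm_command", "data": {"deltas": [{"offset":[0,-8,0],"spin":0,"gripper":100},{"offset":[0,-6,0],"spin":0,"gripper":100}]}}

```text
clock: 3.3
tool_pos: [381.7, 3.2, 23.4]
ee_rot: [0.671, 0.742, 0.005, 0.008]
contact_force: [0.6, -0.2, 0.6]
finger_gap: 85.2
```

Run:
```python
from h import *
from station import robot
st=robot.state(); print(st["clock"],st["tool_pos"])
s=robot.capture("scene"); t=robot.capture("top"); np.savez("scene2.npz",**s); np.savez("top2.npz",**t)
col=s["image"][185:245,240:256,2].astype(float).mean(1); print(col[18:30].round().astype(int).tolist(),col[48:56].round().astype(int).tolist())
# gripper x-silhouette in scene2: plane normal to tool y through TCP
A=axes(st); p=st["tool_pos"]; o=-s["R"].T@s["t"]
for z in range(-140,-40,8):
    uv=proj(s,p+A[:,2]*z)[0]; row=s["image"][int(round(uv[1]))].max(1).astype(int); u=int(round(uv[0]))
    l=u; 
    while l>u-40 and row[l]<75: l-=1
    r=u
    while r<u+40 and row[r]<75: r+=1
    e=[]
    for q in(l+.5,r-.5):
        d=s["R"].T@np.linalg.inv(s["K"])@np.array([q,uv[1],1]); X=o+d*((p-o)@A[:,1])/(d@A[:,1]); e.append(float(((X-p)@A[:,0]).round(1)))
    print(z,uv.round(1),e)
# neighbours
c=load("top0.npz"); f=.64
print("tape",ray(c,np.array([(294,290),(320,290),(320,332),(294,332)])*f,76)[:,:2].round().tolist(), "z4",ray(c,np.array([(294,290),(320,332)])*f,4)[:,:2].round().tolist())
print("tin top",ray(c,np.array([(452,302),(488,302),(470,285),(470,320)])*f,79)[:,:2].round().tolist())
a=cv2.resize(s["image"][120:260,180:320],(560,560),interpolation=3); cv2.imwrite("pics/s2.png",a)
```

```text
3.3 [381.70053398   3.21114485  23.40188719]
[252, 252, 252, 234, 172, 130, 126, 128, 128, 128, 128, 128] [126, 128, 128, 118, 82, 47, 40, 41]
-140 [252.  161.5] [1.3, -1.4]
-132 [252. 164.] [1.2, -1.5]
-124 [252.1 166.5] [-34.2, 33.7]
-116 [252.1 169. ] [-34.4, 33.8]
-108 [252.1 171.4] [-34.6, 33.9]
-100 [252.1 173.8] [-32.1, 34.0]
-92 [252.1 176.2] [-29.5, 28.6]
-84 [252.2 178.6] [-18.5, 17.6]
-76 [252.2 180.9] [-15.9, 17.6]
-68 [252.2 183.3] [-16.0, 12.0]
-60 [252.2 185.6] [0.8, -2.0]
-52 [252.2 187.8] [0.7, -2.1]
-44 [252.3 190.1] [0.7, -2.2]
tape [[508.0, 179.0], [514.0, 132.0], [437.0, 122.0], [431.0, 168.0]] z4 [[525.0, 191.0], [449.0, 130.0]]
tin top [[519.0, -109.0], [527.0, -174.0], [555.0, -138.0], [490.0, -144.0]]
```

View pics/s2.png

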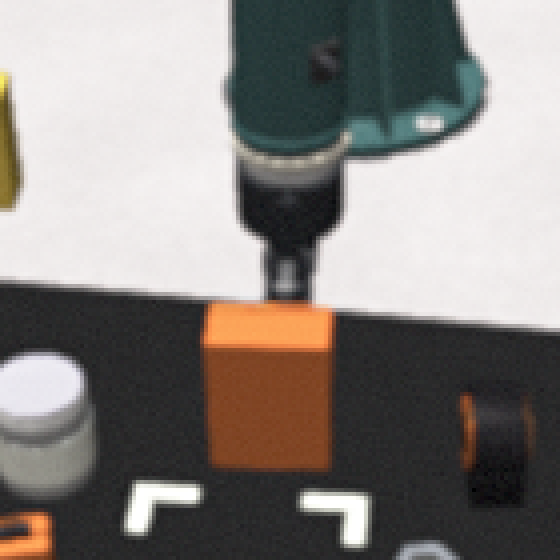

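The case is upright again. Seen across the jaws, the gripper is slim: half-width is at most about 18 mm up to tool z ≈ -88. Nearly shut and turned a quarter turn, it fits under the wide body beside the 110 mm case. The plan is to lift, turn, close to 30 %, and push square with both fingertips low on the window.

Emit:
{"op": "arm_command", "data": {"deltas": [{"offset":[0,-2,-60],"spin":0,"gripper":100},{"offset":[0,0,-60],"spin":0,"gripper":100},{"offset":[0,0,-30],"spin":-10.5,"gripper":30},{"offset":[0,10,0],"spin":-10.5,"gripper":30},{"offset":[0,0,0],"spin":-10.5,"gripper":30},{"offset":[0,0,0],"spin":-10.5,"gripper":30},{"offset":[0,0,0],"spin":-10.5,"gripper":30},{"offset":[0,0,0],"spin":-10.5,"gripper":30},{"offset":[0,0,0],"spin":-10.5,"gripper":30},{"offset":[0,0,0],"spin":-10,"gripper":30}]}}

```text
clock: 4.65
tool_pos: [385.3, 6.3, 175.3]
ee_rot: [-0.011, 1.0, -0.001, 0.006]
contact_force: [0.6, -0.3, 0.1]
finger_gap: 25.7
```

Emit:
{"op": "arm_command", "data": {"deltas": [{"offset":[-45,-3,0],"spin":-2.2,"gripper":30},{"offset":[0,0,30],"spin":0,"gripper":30},{"offset":[0,0,50],"spin":0,"gripper":30},{"offset":[0,0,40],"spin":0,"gripper":30},{"offset":[0,0,10],"spin":0,"gripper":30},{"offset":[0,0,0],"spin":0,"gripper":30}]}}

```text
clock: 5.4
tool_pos: [435.3, 3.4, 43.7]
ee_rot: [-0.032, 0.999, -0.002, 0.008]
contact_force: [0.5, 0.3, -0.1]
finger_gap: 25.3
```

Emit:
{"op": "arm_command", "data": {"deltas": [{"offset":[0,0,9],"spin":0,"gripper":30},{"offset":[0,0,2],"spin":0,"gripper":30},{"offset":[-5,0,0],"spin":0,"gripper":30},{"offset":[-5,0,0],"spin":0,"gripper":30},{"offset":[-5,0,0],"spin":0,"gripper":30},{"offset":[-4,0,0],"spin":0,"gripper":30},{"offset":[-4,0,0],"spin":0,"gripper":30}]}}

```text
clock: 6.28
tool_pos: [461.3, 4.8, 35.9]
ee_rot: [-0.032, 0.999, -0.002, 0.01]
contact_force: [-1.7, -0.4, -0.8]
finger_gap: 25.6
```

```bash
cat >> h.py <<'E'
def look(i):
    from station import robot
    st=robot.state(); s=robot.capture("scene"); np.savez(f"scene{i}.npz",**s)
    print(st["clock"],st["tool_pos"].round(1),st["contact_force"].round(1))
    # back face: top-back edge and heel edge rows per column, subpixel
    im=s["image"]; V=im[:,:,2].astype(float); E=[[],[]]
    hsv=cv2.cvtColor(im,cv2.COLOR_BGR2HSV); o=cv2.inRange(hsv,(3,140,60),(22,255,255)); o[:,:200]=0; o[:,300:]=0
    n,l,stt,_=cv2.connectedComponentsWithStats(o); k=1+np.argmax(stt[1:,4]); x,y,w,h,_=stt[k]
    for u in range(x+5,x+w-5):
        c=V[:,u]; v=y+4
        while c[v]>190: v+=1
        E[0].append((u,v-1+(c[v-1]-190)/(c[v-1]-c[v])))
        v+=4
        while c[v]>83: v+=1
        E[1].append((u,v-1+(c[v-1]-83)/(c[v-1]-c[v])))
    W=ray(s,E[1],4)[:,:2]; kk=np.polyfit(W[:,1],W[:,0],1)
    cu=proj(s,np.array([[0,0,4.]])) # noqa
    yl,yr=ray(s,[(x,E[1][0][1]),(x+w-1,E[1][-1][1])],4)[:,1]; ym=(yl+yr)/2; hx=np.polyval(kk,ym)
    print("heel mid (%.1f,%.1f) yaw %.1f width %.0f"%(hx,ym,np.degrees(np.arctan(-kk[0])),yr-yl))
    # tilt: height angle of back plane at middle column
    m=len(E[0])//2; uv=np.mean(E[0][m-3:m+4],0); best=None
    o_=-s["R"].T@s["t"]; d=s["R"].T@np.linalg.inv(s["K"])@np.array([*uv,1])
    H=np.array([hx,ym,4.]); th=np.linspace(-.3,1.6,1901); P=np.c_[H[0]+110*np.sin(th),np.full(th.size,ray(s,uv,114)[0,1]),4+110*np.cos(th)]
    e=proj(s,P)[:,1]-uv[1]; i0=np.flatnonzero(np.diff(np.sign(e)))
    print("tilt cand",th[i0].round(3))
    z=np.array([615,7.]); a=np.radians(3.5); R=np.array([[np.cos(a),np.sin(a)],[-np.sin(a),np.cos(a)]]); print("heel in zone",(R@(np.array([hx,ym])-z)).round(1),"rel yaw %.1f"%(np.degrees(np.arctan(-kk[0]))-3.5))
E
python3 -c "
from h import *
look(3)"
```

```text
6.275 [461.3   4.8  35.9] [-1.7 -0.4 -0.8]
heel mid (514.7,5.9) yaw 3.6 width 88
tilt cand [0.107]
heel in zone [-100.1    5. ] rel yaw 0.1
```

Run:
```python
import re
src=open('h.py').read()
src=src.replace('def look(i):\n    from station import robot\n    st=robot.state(); s=robot.capture("scene"); np.savez(f"scene{i}.npz",**s)\n    print(st','def look(i,old=False):\n    from station import robot\n    st=robot.state()\n    if old: s=load(f"scene{i}.npz")\n    else: s=robot.capture("scene"); np.savez(f"scene{i}.npz",**s)\n    print(st')
open('h.py','w').write(src)
from h import *
look(0,True); look(2,True); look(3,True); look(1,True)
```

```text
6.325 [462.2   4.7  36. ] [-0.4  0.5 -1.1]
heel mid (505.9,7.1) yaw 6.7 width 89
tilt cand [0.04]
heel in zone [-108.9    6.7] rel yaw 3.2
6.325 [462.2   4.7  36. ] [-0.4  0.5 -1.1]
heel mid (505.6,7.0) yaw 6.3 width 89
tilt cand [0.029]
heel in zone [-109.2    6.6] rel yaw 2.8
6.325 [462.2   4.7  36. ] [-0.4  0.5 -1.1]
heel mid (514.7,5.9) yaw 3.6 width 88
tilt cand [0.107]
heel in zone [-100.1    5. ] rel yaw 0.1
6.325 [462.2   4.7  36. ] [-0.4  0.5 -1.1]
heel mid (505.3,7.0) yaw 7.0 width 88
tilt cand [0.165]
heel in zone [-109.5    6.7] rel yaw 3.5
```

Emit:
{"op": "arm_command", "data": {"deltas": [{"offset":[-3,0,3],"spin":0,"gripper":30},{"offset":[-4,-0.5,1],"spin":0,"gripper":30},{"offset":[-4,-0.5,0],"spin":0,"gripper":30},{"offset":[-4,-0.5,0],"spin":0,"gripper":30},{"offset":[-4,-0.5,0],"spin":0,"gripper":30},{"offset":[-4,-0.5,0],"spin":0,"gripper":30},{"offset":[-4,-0.5,0],"spin":0,"gripper":30},{"offset":[-2,0,0],"spin":0,"gripper":30}]}}

```text
clock: 7.32
tool_pos: [493.0, 3.5, 32.0]
ee_rot: [-0.032, 0.999, -0.002, 0.011]
contact_force: [-1.2, 0.2, -0.5]
finger_gap: 25.7
```

```bash
python3 -c "
from h import *
look(4)"
```

```text
7.325 [493.    3.5  32. ] [-1.2  0.2 -0.5]
heel mid (546.2,4.8) yaw 3.4 width 89
tilt cand [0.109]
heel in zone [-68.8   2. ] rel yaw -0.1
```

Emit:
{"op": "arm_command", "data": {"deltas": [{"offset":[-4,0,0],"spin":0,"gripper":30},{"offset":[-4,0,0],"spin":0,"gripper":30},{"offset":[-2,0,0],"spin":0,"gripper":30},{"offset":[8,0,0],"spin":0,"gripper":30},{"offset":[10,0,0],"spin":0,"gripper":30},{"offset":[10,0,0],"spin":0,"gripper":0}]}}

```text
clock: 8.12
tool_pos: [475.6, 2.2, 31.9]
ee_rot: [-0.032, 0.999, -0.002, 0.012]
contact_force: [-0.6, 0.1, -0.4]
finger_gap: 8.4
```

Run:
```python
from h import *
look(5)
s=load("scene5.npz"); a=cv2.resize(s["image"][120:320,150:370],(660,600),interpolation=3); cv2.imwrite("pics/s5.png",a)
```

```text
8.125 [475.6   2.2  31.9] [-0.6  0.1 -0.4]
heel mid (557.1,6.8) yaw 3.7 width 88
tilt cand [0.04]
heel in zone [-57.8   3.3] rel yaw 0.2
```

View pics/s5.png

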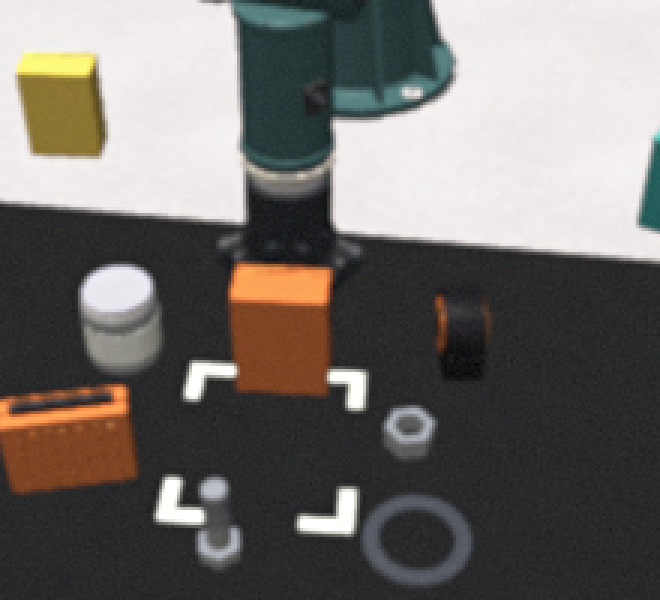

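The case stands upright at (280,330) in the crop, with its heel between the near marks and nothing else moved. Heel in zone frame is x = -58, lateral +3 mm, relative yaw 0.2°. Next I raise the shut fingers and tip it.

Emit:
{"op": "arm_command", "data": {"deltas": [{"offset":[0,0,-58],"spin":0,"gripper":0},{"offset":[0,0,-32],"spin":0,"gripper":0},{"offset":[-10,0,0],"spin":0,"gripper":0},{"offset":[-10,0,0],"spin":0,"gripper":0},{"offset":[-5,0,0],"spin":0,"gripper":0},{"offset":[-5,0,0],"spin":0,"gripper":0},{"offset":[-4,0,0],"spin":0,"gripper":0},{"offset":[-4,0,0],"spin":0,"gripper":0}]}}

```text
clock: 9.18
tool_pos: [506.6, 5.5, 118.7]
ee_rot: [-0.032, 0.999, -0.001, 0.005]
contact_force: [-1.0, 0.2, 1.1]
finger_gap: -0.2
```

```bash
python3 -c "
from h import *
look(6)"
```

```text
9.175 [506.6   5.5 118.7] [-1.   0.2  1.1]
heel mid (557.1,6.8) yaw 3.9 width 88
tilt cand [0.069]
heel in zone [-57.8   3.3] rel yaw 0.4
```

Emit:
{"op": "arm_command", "data": {"deltas": [{"offset":[-4,0,-2],"spin":0,"gripper":0},{"offset":[-4,0,-2],"spin":0,"gripper":0},{"offset":[-4,0,-1],"spin":0,"gripper":0},{"offset":[-4,0,0],"spin":0,"gripper":0},{"offset":[-3,0,0],"spin":0,"gripper":0}]}}

```text
clock: 9.85
tool_pos: [527.4, 6.8, 124.6]
ee_rot: [-0.032, 0.999, -0.001, 0.005]
contact_force: [0.6, -0.1, -1.1]
finger_gap: -0.2
```

```bash
python3 -c "
from h import *
look(7)"
```

```text
9.85 [527.4   6.8 124.6] [ 0.6 -0.1 -1.1]
heel mid (556.3,2.7) yaw 3.6 width 91
tilt cand [0.272]
heel in zone [-58.9  -0.7] rel yaw 0.1
```

Tilt is about 0.24 rad and the heel is steady. I push past balance slowly, then back off.

Emit:
{"op": "arm_command", "data": {"deltas": [{"offset":[-4,0,0],"spin":0,"gripper":0},{"offset":[-4,0,0],"spin":0,"gripper":0},{"offset":[-3,0,0],"spin":0,"gripper":0},{"offset":[-3,0,0],"spin":0,"gripper":0},{"offset":[-3,0,0],"spin":0,"gripper":0},{"offset":[0,0,0],"spin":0,"gripper":0},{"offset":[0,0,0],"spin":0,"gripper":0}]}}

```text
clock: 10.78
tool_pos: [546.1, 7.9, 124.7]
ee_rot: [-0.032, 0.999, -0.001, 0.005]
contact_force: [-0.5, 0.0, 0.7]
finger_gap: -0.4
```

Run:
```python
from h import *
from station import robot
s=robot.capture("scene"); t=robot.capture("top"); np.savez("scene8.npz",**s); np.savez("top8.npz",**t); print(robot.state()["contact_force"])
a=cv2.resize(s["image"][170:320,150:350],(533,400),interpolation=3); b=cv2.resize(t["image"][120:220,190:320],(260,200),interpolation=3)
o=np.zeros((400,795,3),np.uint8); o[:,:533]=a; o[:200,533:793]=b; cv2.imwrite("pics/s8.png",o)
```

```text
[ 0.36368843  0.33203039 -0.0420991 ]
```

View pics/s8.png

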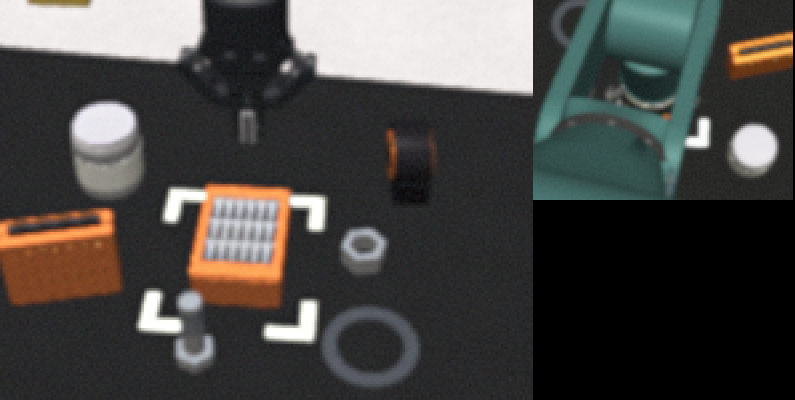

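The case lies on its back, window up, between the four marks at (240,245) in the crop, with the bystanders in place. I move the arm clear and check from above.

Emit:
{"op": "arm_command", "data": {"deltas": [{"offset":[10,0,-50],"spin":0,"gripper":0},{"offset":[20,40,-50],"spin":0,"gripper":0},{"offset":[20,55,0],"spin":0,"gripper":0},{"offset":[0,60,0],"spin":0,"gripper":0},{"offset":[0,60,0],"spin":0,"gripper":0},{"offset":[0,60,0],"spin":0,"gripper":0},{"offset":[0,0,0],"spin":0,"gripper":0},{"offset":[0,0,0],"spin":0,"gripper":0}]}}

```text
clock: 11.88
tool_pos: [478.5, 284.4, 225.0]
ee_rot: [-0.03, 1.0, -0.001, 0.007]
contact_force: [0.2, 0.0, 0.0]
finger_gap: -0.2
```

Run:
```python
from h import *
from station import robot
t=robot.capture("top"); np.savez("top9.npz",**t); s=robot.capture("scene"); print(robot.state()["clock"],robot.state()["tool_pos"])
# top outline of the case at z=46 (42 thick)
hsv=cv2.cvtColor(t["image"],cv2.COLOR_BGR2HSV); o=cv2.inRange(hsv,(5,120,190),(25,255,255)); o[:, :215]=0;o[:,285:]=0;o[:125]=0;o[215:]=0
q=np.argwhere(o)[:,::-1]; w=ray(t,q,46)[:,:2]; a=np.radians(3.5); R=np.array([[np.cos(a),np.sin(a)],[-np.sin(a),np.cos(a)]])
zf=(w-[615,7])@R.T; print("zone-frame extents",np.percentile(zf,[1,99],axis=0).round(1).tolist(),"need |x|<75 |y|<65")
# bystanders: change between first and last view
for n,c in(("top",t),("scene",s)):
    d=cv2.absdiff(c["image"],load(n+"0.npz")["image"]).max(2); d=cv2.medianBlur((d>45).astype(np.uint8)*255,5)
    k,l,st,_=cv2.connectedComponentsWithStats(d); print(n,[tuple(x) for x in st[1:].tolist() if x[4]>15])
b=cv2.resize(t["image"][100:240,160:340],(720,560),interpolation=3); cv2.imwrite("pics/t9.png",b)
```

```text
11.975 [478.86655138 283.62940282 225.13786207]
zone-frame extents [[-56.1, -35.0], [54.1, 45.6]] need |x|<75 |y|<65
top [(0, 102, 162, 282, 25189), (235, 141, 32, 40, 1162), (135, 154, 4, 8, 29), (147, 169, 10, 7, 55), (232, 189, 31, 24, 674), (0, 277, 18, 20, 255), (211, 339, 46, 37, 809), (268, 365, 5, 7, 24), (165, 373, 38, 11, 188), (260, 378, 7, 6, 36)]
scene [(343, 0, 97, 19, 979), (487, 0, 25, 14, 236), (293, 3, 21, 11, 128), (280, 16, 21, 30, 269), (327, 38, 28, 34, 765), (366, 38, 45, 37, 1228), (299, 44, 17, 22, 229), (465, 46, 44, 34, 965), (237, 52, 17, 24, 240), (260, 58, 10, 8, 35), (289, 77, 53, 11, 437), (341, 81, 61, 103, 3721), (444, 84, 65, 36, 922), (244, 93, 14, 8, 69), (220, 195, 44, 90, 2892)]
```

View pics/t9.png

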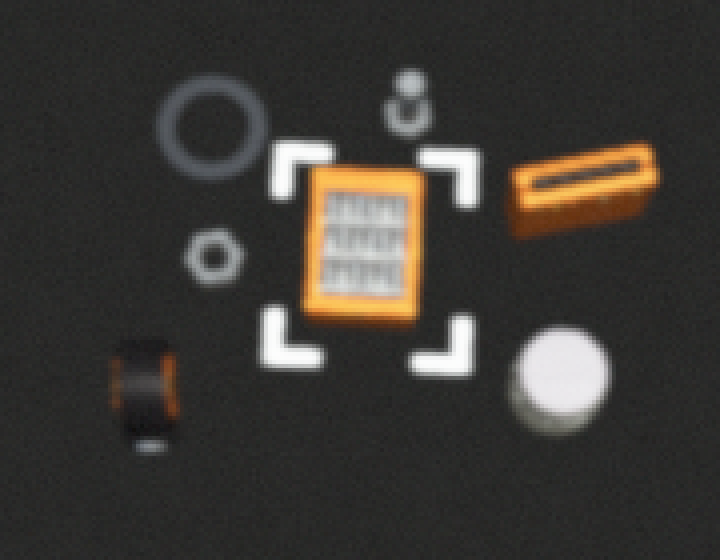

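The case lies window up at (365,245) in the crop, inside the marks at (300,170), (450,175), (292,340) and (445,348). The image differences show only the case and the arm with its shadow, so I hand it in.

```bash
python3 -c "
from station import robot
print(robot.state()['clock'],robot.sign_off())"
```

```text
the job is handed in; nothing more can be done
11.975 None
```

The bit case now lies on its back, window up, wholly inside the four marks. I pushed it along the mat until its back edge was about 17 mm inside, then tipped it with the shut fingertips about 90 mm up its window. The job was handed in at 12 s.

**Last checks:**
- **Position:** in the zone frame the case spans x −56 to +54 mm (limit ±75) and y −35 to +46 mm (limit ±65).
- **Bystanders:** comparing first and last camera pictures, only the case and the arm (with its shadow) changed.
- **Clearance:** the arm is well clear of everything.

**Did not go cleanly:**
- **First attempt:** I tried a low push with the back of an open finger. The gripper's knuckle touched the window higher up and rocked the case about 0.13 rad. I backed off, it stood upright again, and its back edge had not moved.
- **Lean while sliding:** during the real push the case leaned about 0.07 rad, because parts of the gripper above the fingertips also touched it. It stood upright again before I tipped it.
- **Measurements:** early readings of the case's yaw disagreed (−1°, 6° and 10°). I used the wrist camera's 6°, and the two-finger push then squared the case to the marks.

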